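# Seat the die disc and slide the keeper over it

## Robot

A 6-joint arm with a two-finger parallel gripper is mounted at the origin on the work surface. World frame = base frame: x ahead of the robot, y to its left, z up, the work surface at z = 0. Lengths are in mm, angles in rad, forces in N, time in s.
With the tool pointing down it reaches from about 350 to 975 mm from the base axis. Payload 7.1 kg.
Tool frame: the origin (TCP) lies midway between the tips of the shut fingers; the grasp point (between the pads) lies 19 mm behind it (ctrl.hold_point_z is the distance from the TCP to the grasp point, in mm); x points along the fingers, y is the direction in which the jaws open and shut, and the axes are right-handed (so a half turn about x gives the same grasp; the last joint's range is limited). The gripper opens to 88 mm and grips with 3 to 60 N. Pads are 20 mm wide; open, the fingers measure 115 mm over their backs; the gripper's body (75 mm by 178 mm) begins 61 mm behind the grasp point.
Start: joints at [1.298, 0.423, 1.63, -0, 1.089, -0.019], TCP at [156.896, 604.97, 222.675] pointing down, gripper open.
Joint ranges: [-3, 3], [-0.9, 2.11], [0.09, 2.58], [-1.31, 4.45], [0.11, 2.69], [-2.54, 2.54]. Speed limits (rad/s): [2.39, 2.39, 3.01, 3.14, 3.14, 3.14].

## Interface

Orientations are given as a rotation vector (axis times angle).
In Python, from workcell import ctrl, get_image, calibration gives the robot as it stands.
- The arm moves only by the tool move_arm, never from a script. Its argument "rows" is a list of rows, each a list of 5 numbers: the shift along the world's x, y, z in mm, then the turn about the world's z in rad, then the closure, from -1 (fully open) to 1 (shut). In form: [[tx, ty, tz, roll, jaw], ...]. A call has 1 to 12 rows; each row is the pose to reach, as a shift and turn from the pose measured when the call began; what a row does not reach only later rows make up. A row lasts 1/8 s, in which the tool goes at most 62.5 mm and 10.7 degrees, less where a joint would pass 70% of its speed; a pose out of reach is approached as far as the arm can. A call with a gripper value outside its range is refused whole. The fingers move at their own pace and stop on an object; the grip force is fixed at half the most. Time passes only in rows, so rows that repeat a pose let the fingers close. It gives the time, the measured TCP pose, the force and the opening at its end, in the units of the state.
- ctrl.get_obs(): the state, without advancing time (a new reading comes with each control period).
- get_image(name): name is "side" or "top"; returns the picture (384x512x3 uint8, blue, green, red); there is no depth.
- calibration(name): a dict with "fx", "fy", "cx", "cy" (pixels), "view" (4x4, takes a point from world to camera coordinates). Camera axes: x right, y up, looking along -z (the intrinsics and any distortion apply to the point x, -y, -z); pixel columns grow to the right and rows downward; lengths in mm; the calibration is good to about 2 mm. A picture is of the moment at which its call begins. calibration takes no time and is no camera call.
- ctrl.close_job(): hands the job in, once; it reports no verdict.
The state is a dict: "t": time; "qpos": joint angles; "qvel": joint speeds; "joint_torque": joint torques, N m; "ee_pos": TCP position; "orientation": TCP orientation; "ft_force": force on the tool from outside, world axes, zero at the start; "moment": the same for the moment, N m; "width": finger opening in mm.
Only numpy, scipy, OpenCV 4.12 (cv2) and the standard library are available. Lean on these libraries where they do the work, as an engineer would, in place of code of your own. Each camera call takes 0.05 s, during which the arm holds its last target.

## Task

Load the leather workshop's die plate: push the loose brass disc across the top of the plate with the fingertips, without lifting it or letting it leave the plate, until it drops fully home and flat in the round recess. Then push the red keeper's post towards the recess until the keeper is fully in over the disc. Leave the setter and everything else on the table where it stands.

Things in the scene. Friction and masses are not known exactly. Their poses are not given: they have to be found in the camera images.
- plate: Aluminium die plate fixed on the table, 130 (its x) by 240 (its y) by 24 mm thick; origin at the centre of its underside, z up. Round recess at x -17 mm, y 0. On its +x side a red keeper slides between two dark rails (x 39 to 65 mm, 7 mm wide, centred at y -14.5 and +14.5 mm, tops 36 mm above the table). Disc and setter stand at its opposite ends (+y, -y); which is where varies.
- recess (a point): Centre of the recess floor, 16 mm above the table, 8 mm below the plate's flat top; the recess is 53 mm across. Same axes as the plate.
- disc: Loose brass-coloured die disc, 50 mm across, 10 mm thick, about 0.15 kg, lying flat on the plate at one end; origin at the centre of its underside, z along its axis. At home in the recess its underside lies on the recess floor and its top stands 2 mm above the plate.
- keeper (a joint): Travel of the red keeper in m: 0 is open (clear of the recess), grows as it slides in the plate's -x direction, 0.022 is the stop, fully in over the disc. It starts within 3 mm of open, slides with about 1.5 N of friction and stays where it is left.
- keeper_post (a point): On the axis of the keeper's upright red post, 48.5 mm above the table; moves with it. Post: 16 mm across, from 33.5 to 63.5 mm above the table. Under it a flat tongue, 20 mm wide, 5 mm thick (underside 28.5 mm above the table), reaches 26 mm from the axis towards the recess (plate -x), 15 mm the other way. Open, the axis is 62 mm from the recess centre; fully in, 40 mm.
- setter: Dark steel snap setter, a loose upright spindle 28 mm across, 45 mm tall, standing on the other end of the plate; origin at the centre of its underside. Leave it standing.
- mug: Brown clay cup, 84 mm across, 85 mm tall; origin at the centre of its underside. Leave alone.
- tape_black: Black roll of tape lying flat, 90 mm across, 22 mm high; origin at the centre of its underside. Leave alone.
- tape_yellow: Yellow roll of tape lying flat, 64 mm across, 20 mm high; origin at the centre of its underside. Leave alone.
- rivet_pot: Closed round blue pot, 60 mm across, 42 mm high; origin at the centre of its underside. Leave alone.
Not all that is in view belongs to the job. Several things have the shape of the disc; the one meant has the colours described above.

How it is judged:
By the outcome, as a careful person would: the job done as asked, in the order asked, and still so for the second after the job is handed in, with the robot touching nothing.
It also fails if it takes over 48 s, if anything falls off the work surface, if the arm or the gripper's body presses on something with over 40 N, if the wrist force passes 120 N, or if a joint passes its speed limit or range.

## Working session

There is one attempt and no reset: what is moved stays moved. The work goes in short steps, Python scripts to look and compute and a tool call to move; the robot and the scene stay as the last step left them, time stands still between calls to the robot, and variables do not carry over. Pictures are saved under pics/ and viewed, and the job is handed in when it is done.

Besides the shell and the picture viewer there is one more tool, called after "Request:" in YAML: its name, and indented under it one key for each argument. move_arm: Moves the arm, as the interface text tells. Its arguments: {"type":"object","properties":{"rows":{"type":"array"}},"required":["rows"]}

```bash
mkdir -p pics; python3 - <<'E'
from workcell import ctrl,get_image,calibration
import cv2
for n in("side","top"):
    im=get_image(n); cv2.imwrite(f"pics/{n}0.png",im)
    c=calibration(n); print(n,c)
o=ctrl.get_obs(); print(o)
E
```

```text
side {'fx': 367.3788634945686, 'fy': 367.3788634945686, 'cx': 254.2927049324522, 'cy': 194.30933425283246, 'view': array([[ 9.58877542e-01, -2.83540878e-01, -1.25869352e-02,
        -5.10410064e+02],
       [ 1.70238873e-01,  5.39096066e-01,  8.24860084e-01,
        -1.54152040e+02],
       [-2.27095985e-01, -7.93082595e-01,  5.65196789e-01,
        -9.02139866e+02],
       [ 0.00000000e+00,  0.00000000e+00,  0.00000000e+00,
         1.00000000e+00]])}
top {'fx': 346.63232590036483, 'fy': 346.63232590036483, 'cx': 257.4560564499453, 'cy': 188.62692998833822, 'view': array([[ 8.58481236e-03, -9.99911027e-01, -1.02097651e-02,
        -1.10253891e+00],
       [ 9.84433558e-01,  6.65861903e-03,  1.75630955e-01,
        -5.20028640e+02],
       [-1.75547345e-01, -1.15585941e-02,  9.84403133e-01,
        -1.23627424e+03],
       [ 0.00000000e+00,  0.00000000e+00,  0.00000000e+00,
         1.00000000e+00]])}
{'t': 0.1, 'qpos': array([ 1.29796848e+00,  4.23749198e-01,  1.63059765e+00,  1.93624263e-05,
        1.08861355e+00, -1.90428940e-02]), 'qvel': array([-4.83847224e-04, -5.54538395e-04, -2.27418369e-03, -3.38004568e-04,
        4.62947832e-04,  7.83540572e-06]), 'joint_torque': array([ 2.44187240e-04, -5.45609987e+01, -2.74319923e+01,  6.44855713e-02,
        1.88354863e-02, -1.24535262e-06]), 'ee_pos': array([156.77966551, 604.50046031, 221.99519941]), 'orientation': array([ 0.19817533,  1.56181442, -0.20030176]), 'ft_force': array([-0.70563802, -0.82457774,  0.30961831]), 'moment': array([-0.05028694, -0.01151863,  0.01212909]), 'width': 87.6676078679387}
```

View pics/side0.png

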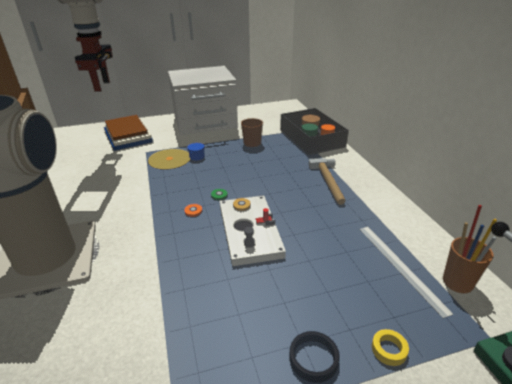

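View pics/top0.png

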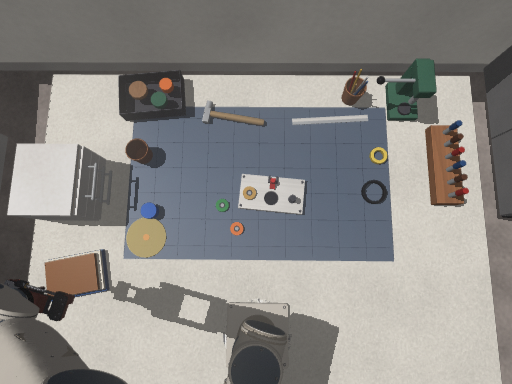

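The side view shows the plate at about (252,230), the brass disc at (242,204), the red post at (266,214) and the setter at (249,237). In the top view the plate is at (272,194), the disc at (249,193), the recess at (271,198), the post at (273,182) and the setter at (294,199). Next I'll take a closer look and measure.

```bash
cat > h.py <<'E'
import numpy as np,cv2
from workcell import ctrl,get_image,calibration
def ray(n,u,v):
    c=calibration(n);V=c["view"];R=V[:3,:3];t=V[:3,3]
    d=np.array([(u-c["cx"])/c["fx"],-(v-c["cy"])/c["fy"],-1.0])
    return -R.T@t,R.T@d
def onz(n,u,v,z):
    o,d=ray(n,u,v);return o+d*(z-o[2])/d[2]
def proj(n,p):
    c=calibration(n);V=c["view"];q=V[:3,:3]@np.array(p,float)+V[:3,3]
    return np.array([c["cx"]+c["fx"]*q[0]/-q[2],c["cy"]+c["fy"]*-q[1]/-q[2]])
E
python3 - <<'E'
from h import *
a=cv2.imread("pics/top0.png")[165:225,225:320]; cv2.imwrite("pics/ct.png",cv2.resize(a,None,fx=8,fy=8,interpolation=cv2.INTER_CUBIC))
a=cv2.imread("pics/side0.png")[180:275,205:300]; cv2.imwrite("pics/cs.png",cv2.resize(a,None,fx=6,fy=6,interpolation=cv2.INTER_CUBIC))
for n,z,box in(("top",24,(165,225,225,320)),("side",24,(180,275,205,300))):
    im=cv2.imread(f"pics/{n}0.png");y0,y1,x0,x1=box
    c=im[y0:y1,x0:x1];h=cv2.cvtColor(c,cv2.COLOR_BGR2HSV)
    m=((h[...,1]<50)&(h[...,2]>110)).astype(np.uint8)
    cs=max(cv2.findContours(m,0,2)[0],key=cv2.contourArea)
    r=cv2.minAreaRect(cv2.convexHull(cs));b=cv2.boxPoints(r)+[x0,y0]
    print(n,"plate",r,[onz(n,*p,24).round(1)[:2].tolist() for p in b], cv2.approxPolyDP(cs,5,True).reshape(-1,2)+[x0,y0])
    for nm,mm,z in(("disc",(h[...,0]>12)&(h[...,0]<30)&(h[...,1]>90),34),("red",((h[...,0]<8)|(h[...,0]>172))&(h[...,1]>130),45)):
        nn,l,s,ce=cv2.connectedComponentsWithStats(mm.astype(np.uint8))
        for i in range(1,nn):
            if s[i,4]>8: 
                p=ce[i]+[x0,y0];print(n,nm,s[i].tolist(),p.round(1),onz(n,*p,z).round(1))
E
```

```text
top plate ((42.5, 29.5), (59.0, 85.0), 90.0) [[614.6, 127.7], [616.6, -196.0], [392.6, -191.9], [390.2, 122.1]] [[225 165]
 [225 224]
 [310 224]
 [295 214]
 [302 212]
 [304 179]
 [296 174]
 [303 169]
 [295 176]
 [295 165]
 [289 166]
 [296 168]
 [292 172]
 [261 165]
 [259 173]
 [250 165]]
top disc [18, 22, 13, 13, 99] [249.  192.7] [506.6  34.4  34. ]
top red [45, 13, 5, 11, 40] [272.2 183.5] [539.8 -51.5  45. ]
side plate ((47.437660217285156, 48.5843505859375), (67.84103393554688, 60.32511901855469), 81.46923065185547) [[446.6, 80.5], [624.9, 72.5], [553.8, -199.5], [414.3, -186.4]] [[263 194]
 [218 201]
 [230 262]
 [286 256]
 [276 223]
 [265 227]
 [254 219]
 [263 207]
 [272 213]]
side disc [28, 18, 17, 12, 135] [241.3 203.9] [502.9  26.   34. ]
side red [59, 29, 4, 4, 14] [265.5 210.3] [553.2 -36.1  45. ]
side red [63, 36, 3, 4, 11] [268.9 217.6] [551.9 -68.8  45. ]
side red [51, 38, 8, 5, 28] [259.9 219.7] [527.3 -69.9  45. ]
```

View pics/ct.png

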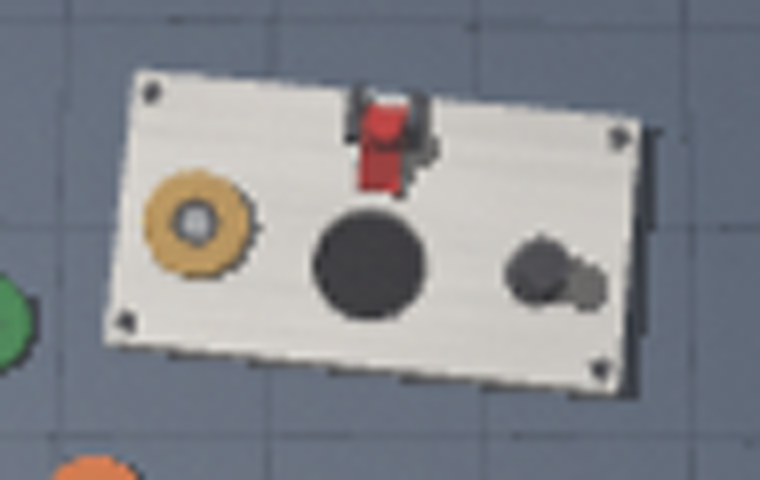

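View pics/cs.png

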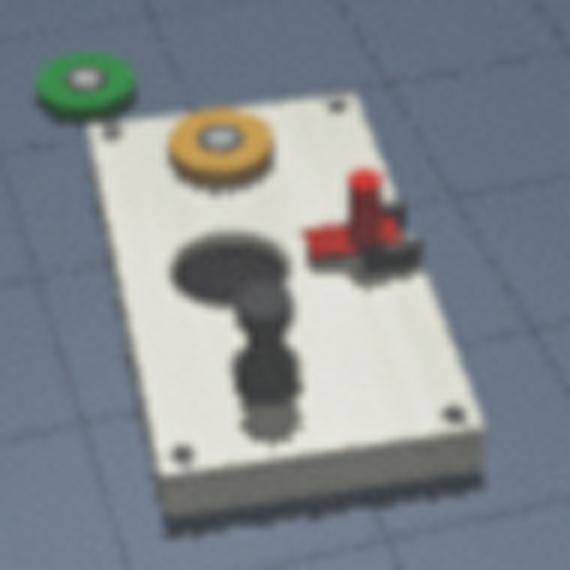

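The crops show the disc (top px 249.3,192.7) on the plate's +y end and the setter (292.5,199) on the -y end. The recess centre is at (271,198), and the keeper's tongue and post are on the far (+x) side. I'll fit these features in both views.

```bash
cat > m.py <<'E'
from h import *
def crop(box,f,pts): return [((x+.5)/f-.5+box[0],(y+.5)/f-.5+box[1]) for x,y in pts]
if __name__=="__main__":
    T=crop((225,165),8,[(135,70),(640,120),(617,393),(105,345)])
    S=crop((205,180),6,[(355,95),(483,430),(163,473),(88,125)])
    for n,P in(("top",T),("side",S)):
        W=np.array([onz(n,*p,24)[:2] for p in P]);print(n,W.round(1).tolist(),"c",W.mean(0).round(1))
        e=[np.linalg.norm(W[i]-W[(i+1)%4]) for i in range(4)];print(np.round(e,1))
        d=(W[0]-W[1])+(W[3]-W[2]);print("yaw",np.arctan2(-d[0],d[1]))
    for n,box in(("top",(225,165,95,60)),("side",(205,180,95,95))):
        im=cv2.imread(f"pics/{n}0.png");x0,y0,w,hh=box
        c=cv2.resize(im[y0:y0+hh,x0:x0+w],None,fx=8,fy=8,interpolation=cv2.INTER_CUBIC);h=cv2.cvtColor(c,cv2.COLOR_BGR2HSV)
        H,S,V=cv2.split(h)
        for nm,mm,z in(("disc",(H>12)&(H<30)&(S>80)&(V>60),34),("disctop",(H>12)&(H<30)&(S>80)&(V>150),34),("dark",(V<100)&(S<90),24),("posttop",((H<8)|(H>172))&(S>150)&(V>190),63.5)):
            for k in cv2.findContours(mm.astype(np.uint8),0,2)[0]:
                if cv2.contourArea(k)<250: continue
                (u,v),ax,_=cv2.fitEllipse(cv2.convexHull(k)); p=((u+.5)/8-.5+x0,(v+.5)/8-.5+y0)
                print(n,nm,np.round(p,1),np.round(np.array(ax)/8,1),"pt",onz(n,*p,z).round(1))
E
python3 m.py
```

```text
top [[582.6, 64.5], [559.9, -174.4], [430.6, -161.8], [451.2, 76.3]] c [506.1 -48.9]
[240.  129.9 239.  131.9]
yaw -0.0905601807105791
side [[579.1, 60.4], [556.4, -177.8], [429.4, -163.6], [450.2, 74.7]] c [503.8 -51.6]
[239.2 127.8 239.2 129.7]
yaw -0.09104846771199435
top disc [249.  192.6] [13.  13.1] pt [506.9  34.3  34. ]
top disctop [248.9 192.4] [12.7 13.1] pt [507.5  34.8  34. ]
top dark [226.8 206.4] [ 5.  10.3] pt [455.6 116.9  24. ]
top dark [292.5 198.9] [7.8 8.9] pt [ 486.  -128.2   24. ]
top dark [270.7 197.8] [13.2 13.6] pt [489.5 -46.7  24. ]
top dark [304.3 198.8] [ 4.4 41.9] pt [ 486.4 -172.2   24. ]
top dark [276.1 181.4] [ 3.8 10.8] pt [552.2 -67.   24. ]
top dark [269. 179.] [2.3 7.4] pt [561.  -40.1  24. ]
side disc [241.3 203.7] [12.4 17.3] pt [503.2  26.8  34. ]
side disctop [241.3 202.8] [10.4 17.3] pt [504.1  30.8  34. ]
side dark [257.8 262.9] [ 7.5 59. ] pt [ 483.3 -195.4   24. ]
side dark [266.6 222.9] [ 5.9 18.7] pt [547.8 -62.9  24. ]
side dark [245.1 233.4] [22.5 30.4] pt [482.7 -86.9  24. ]
side dark [269.9 215.8] [5.  5.5] pt [565.5 -36.7  24. ]
side dark [241.7 207.8] [ 4.6 13.8] pt [502.4  21.3  24. ]
side dark [218.9 195.6] [10.1 16.9] pt [454.3  98.8  24. ]
side posttop [265.3 209.4] [1.7 3.7] pt [546.1 -55.8  63.5]
```

```bash
python3 - <<'E'
from h import *
from scipy.spatial.transform import Rotation as R
o=ctrl.get_obs();M=R.from_rotvec(o["orientation"]).as_matrix();print(M.round(3),o["ee_pos"],o["ft_force"])
a=np.arctan2(-M[0,1],M[1,1]);print("jaw yaw from +y",a, "turn to -0.213:",((-0.213-a+np.pi/2)%np.pi)-np.pi/2)
# disc, recess, setter in plate frame using mean of views
yw=-.091;X=np.array([np.cos(yw),np.sin(yw)]);Y=np.array([-X[1],X[0]]);C=np.array([505,-50.2])
for n,cc,p,z in(("top",(506.1,-48.9),(249,192.6),34),("side",(503.8,-51.6),(241.3,202.8),34),("top",(506.1,-48.9),(270.7,197.8),24),("top",(506.1,-48.9),(292.1,198.4),69)):
    d=onz(n,*p,z)[:2]-np.array(cc);print(n,round(d@X,1),round(d@Y,1))
E
```

```text
[[-0.     0.251  0.968]
 [-0.001  0.968 -0.251]
 [-1.    -0.001 -0.   ]] [156.77966551 604.50046031 221.99519941] [-0.70563802 -0.82457774  0.30961831]
jaw yaw from +y -0.2537939117483512 turn to -0.213: 0.04079391174835112
top -6.8 83.1
side -7.1 82.2
top -16.8 0.6
top -18.4 -75.8
```

Request:
move_arm:
  rows:
    - [349,-572,0,0.04,-1]
    - [349,-572,0,0.04,-1]
    - [349,-572,0,0.04,-1]
    - [349,-572,0,0.04,-1]
    - [349,-572,0,0.04,-1]
    - [349,-572,0,0.04,-1]
    - [349,-572,0,0.04,-1]
    - [349,-572,0,0.04,-1]
    - [349,-572,0,0.04,-1]
    - [349,-572,0,0.04,-1]
    - [349,-572,-60,0.04,-1]
    - [349,-572,-120,0.04,-1]

```text
t: 1.6
ee_pos: [508.0, 31.1, 109.9]
orientation: [0.17, 1.559, -0.171]
ft_force: [0.2, 0.4, 0.4]
width: 88.1
```

Request:
move_arm:
  rows:
    - [-2,2,-40,0,-1]
    - [-2,2,-70,0,-1]
    - [-2,2,-81,0,-1]
    - [-2,2,-81,0,-1]
    - [-2,2,-81,0,-0.5]
    - [-2,2,-81,0,-0.4]
    - [-2,2,-81,0,-0.36]
    - [-2,2,-81,0,-0.36]

```text
t: 2.6
ee_pos: [506.3, 33.1, 29.3]
orientation: [0.17, 1.558, -0.171]
ft_force: [0.6, -0.2, 0.1]
width: 59.8
```

```bash
cat > look.py <<'E'
import sys
from h import *
k=sys.argv[1]
a=get_image("top");b=get_image("side");cv2.imwrite(f"pics/top{k}.png",a);cv2.imwrite(f"pics/side{k}.png",b)
f=lambda i:cv2.resize(i,(400,400),interpolation=cv2.INTER_CUBIC)
cv2.imwrite(f"pics/z{k}.png",np.hstack([f(a[155:235,230:310]),f(b[170:270,205:305])]))
o=ctrl.get_obs();print(o["t"],o["ee_pos"],o["ft_force"],o["width"])
E
python3 look.py 1
```

```text
2.7 [506.09292067  33.11990673  29.0389682 ] [ 0.53986834 -0.19029833 -0.52946234] 59.58355776797872
```

View pics/z1.png

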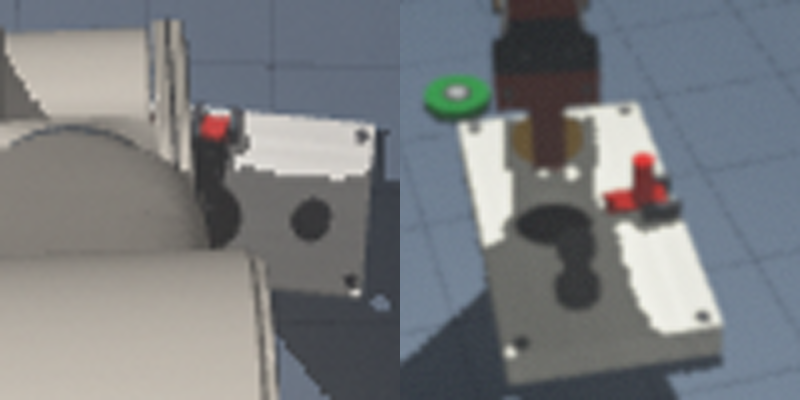

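The fingers straddle the disc at (547,140) in the right panel, and nothing has been disturbed. Next is the push towards the recess.

Request:
move_arm:
  rows:
    - [-2,-8,0,0,-0.36]
    - [-4,-17,0,0,-0.36]
    - [-6,-26,0,0,-0.36]
    - [-7.5,-34,0,0,-0.36]
    - [-9,-42,0,0,-0.36]
    - [-11,-50,0,0,-0.36]
    - [-13,-58,0,0,-0.36]
    - [-14.5,-66,0,0,-0.36]
    - [-16,-73,0,0,-0.36]
    - [-17,-77,0,0,-0.36]
    - [-17,-77,0,0,-0.36]

```text
t: 4.08
ee_pos: [488.9, -44.3, 29.0]
orientation: [0.17, 1.559, -0.171]
ft_force: [0.2, 0.7, -0.0]
width: 59.5
```

```bash
python3 look.py 2
```

```text
4.175 [488.94199936 -43.96714237  28.94996645] [-0.12325712  0.43080829  0.29133233] 59.82936006738787
```

View pics/z2.png

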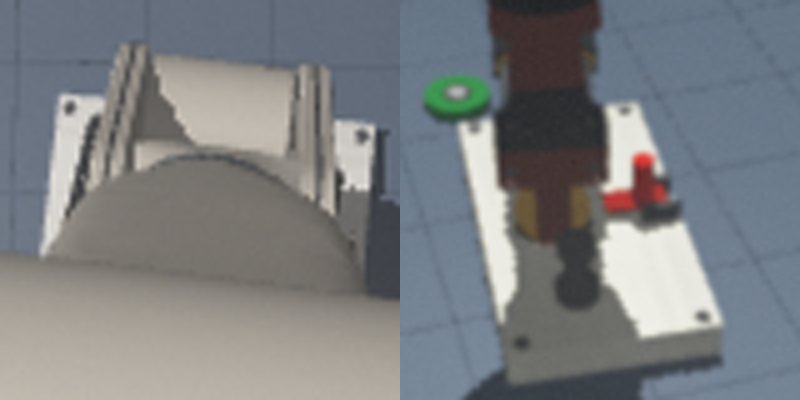

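The disc shows on both sides of the finger at (553,210) and is partly over the recess. I'll move on slowly.

Request:
move_arm:
  rows:
    - [-0.5,-2,0,0,-0.36]
    - [-0.8,-4,0,0,-0.36]
    - [-1.2,-6,0,0,-0.36]
    - [-1.6,-8,0,0,-0.36]
    - [-1.8,-9,0,0,-0.36]
    - [-2,-9.8,0,0,-0.36]
    - [-2,-9.8,0,0,-0.36]

```text
t: 5.05
ee_pos: [486.9, -53.8, 29.0]
orientation: [0.17, 1.559, -0.171]
ft_force: [-1.1, 1.0, 0.3]
width: 59.9
```

```bash
python3 look.py 3
```

```text
5.15 [486.93705749 -53.78999501  28.95329666] [ 0.59499527 -0.28649767 -0.36151599] 59.21731415446552
```

View pics/z3.png

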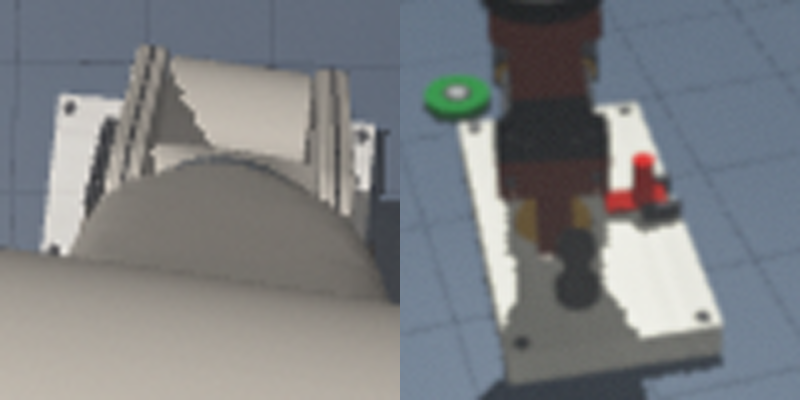

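Request:
move_arm:
  rows:
    - [0,0,20,0,-0.36]
    - [0,0,60,0,0.3]
    - [0,0,110,0,1]
    - [0,40,140,0,1]
    - [0,90,140,0,1]
    - [0,140,140,0,1]
    - [0,160,140,0,1]
    - [0,160,140,0,1]

```text
t: 6.15
ee_pos: [486.8, 107.4, 169.0]
orientation: [0.167, 1.559, -0.169]
ft_force: [0.5, 0.5, 0.3]
width: 0.5
```

```bash
python3 look.py 4
```

```text
6.25 [486.71098822 105.90037243 168.84906244] [0.08291326 0.09971029 0.01746876] 0.5238680423031168
```

View pics/z4.png

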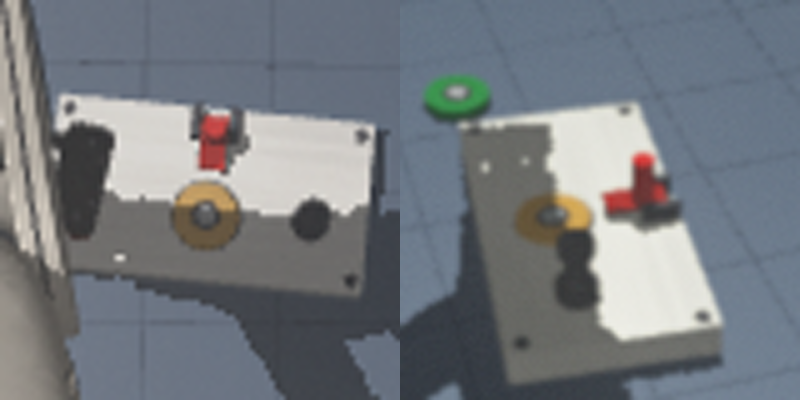

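The disc now lies in the recess: (206,215) in the top panel, with a thin dark ring around it, and almost no side wall visible at (554,220) in the side panel. I'll check its height across the two views, and locate the post.

```bash
python3 - <<'E'
from h import *
def tri(p,q):
    (a,d),(b,e)=ray("top",*p),ray("side",*q)
    s=np.linalg.lstsq(np.c_[d,-e],b-a,rcond=None)[0];return ((a+d*s[0]+b+e*s[1])/2).round(1),np.linalg.norm(a+d*s[0]-b-e*s[1]).round(1)
for k in "04":
  R={}
  for n,box in(("top",(225,165,95,60)),("side",(205,180,95,95))):
    im=cv2.imread(f"pics/{n}{k}.png");x0,y0,w,hh=box
    c=cv2.resize(im[y0:y0+hh,x0:x0+w],None,fx=8,fy=8,interpolation=cv2.INTER_CUBIC);H,S,V=cv2.split(cv2.cvtColor(c,cv2.COLOR_BGR2HSV))
    for nm,mm in(("disc",(H>12)&(H<30)&(S>80)&(V>60)),("post",((H<8)|(H>172))&(S>150)&(V>190))):
        q=max(cv2.findContours(mm.astype(np.uint8),0,2)[0],key=cv2.contourArea)
        (u,v),ax,_=cv2.fitEllipse(cv2.convexHull(q));R[n,nm]=((u+.5)/8-.5+x0,(v+.5)/8-.5+y0);print(k,n,nm,np.round(R[n,nm],1),np.round(np.array(ax)/8,1),onz(n,*R[n,nm],26 if nm=="disc" else 63.5).round(1))
  print("tri disc",tri(R["top","disc"],R["side","disc"]),"post",tri(R["top","post"],R["side","post"]))
for p in((488.1,-48.7,26),(488.1,-48.7,34)):print(p,proj("top",p).round(1),proj("side",p).round(1))
E
```

```text
0 top disc [249.  192.6] [13.  13.1] [508.3  34.6  26. ]
0 top post [272.7 179.8] [2.5 2.6] [550.  -52.8  63.5]
0 side disc [241.3 203.7] [12.4 17.3] [505.7  37.6  26. ]
0 side post [265.3 209.4] [1.7 3.7] [546.1 -55.8  63.5]
tri disc (array([506.5,  34.7,  28.2]), np.float64(2.8)) post (array([548.8, -52.6,  61.1]), np.float64(3.3))
4 top disc [270.7 197.6] [12.8 13. ] [489.9 -46.7  26. ]
4 top post [272.6 179.6] [3.2 3.4] [550.8 -52.4  63.5]
4 side disc [242.9 224.3] [12.1 18.6] [486.4 -52.1  26. ]
4 side post [265.3 209.6] [2.  3.9] [545.9 -56.4  63.5]
tri disc (array([489.1, -46.7,  21.5]), np.float64(2.9)) post (array([549.4, -52.2,  60.3]), np.float64(4.1))
(488.1, -48.7, 26) [271.2 198.1] [243.2 223.4]
(488.1, -48.7, 34) [271.3 197.7] [243.1 221. ]
```

The disc is home: its centre in the top view (270.7,197.6) matches the recess (270.7,197.8), and it sits lower than before. The post axis is at about (548,-54). Now the arm goes behind the post.

Request:
move_arm:
  rows:
    - [30,-50,0,0.06,1]
    - [60,-100,0,0.12,1]
    - [94,-150,0,0.12,1]
    - [94,-163,0,0.12,1]
    - [94,-163,-30,0.12,1]
    - [94,-163,-70,0.12,1]
    - [94,-163,-110,0.12,1]
    - [94,-163,-125,0.12,1]
    - [94,-163,-125,0.12,1]

```text
t: 7.38
ee_pos: [579.7, -57.1, 43.3]
orientation: [0.075, 1.567, -0.076]
ft_force: [-0.5, -0.3, 0.2]
width: 0.5
```

```bash
python3 look.py 5
```

```text
7.475 [581.4121355  -57.22882388  45.03734013] [ 0.47870538  0.20956906 -0.72171617] 0.4976404166817143
```

View pics/z5.png

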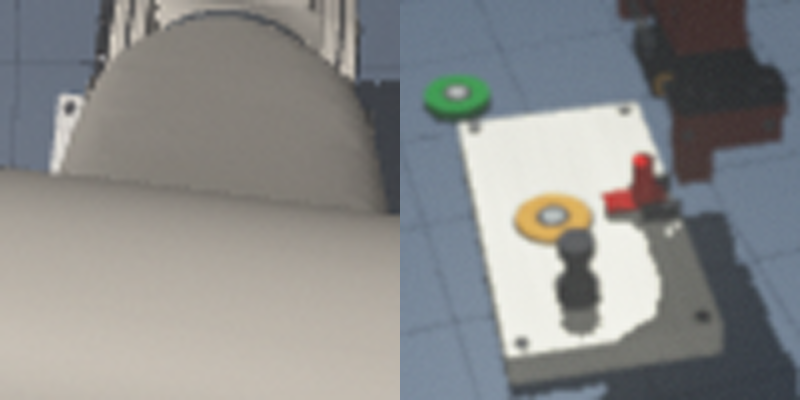

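The shut fingers (695,160) stand behind the post, and the disc lies flush. Next I push the keeper.

Request:
move_arm:
  rows:
    - [-6,0.5,0,0,1]
    - [-12,1,0,0,1]
    - [-16,1.5,0,0,1]
    - [-20,1.8,0,0,1]
    - [-24,2.2,0,0,1]
    - [-27,2.5,0,0,1]
    - [-30,2.8,0,0,1]
    - [-32,3,0,0,1]
    - [-33,3,0,0,1]
    - [-33,3,0,0,1]

```text
t: 8.72
ee_pos: [548.2, -54.2, 45.0]
orientation: [0.075, 1.564, -0.076]
ft_force: [1.5, 0.2, 0.9]
width: 0.4
```

```bash
python3 look.py 6
```

```text
8.825 [548.21725079 -54.2213081   44.93018039] [1.3402574  0.62201195 0.71214922] 0.1465773520432889
```

View pics/z6.png

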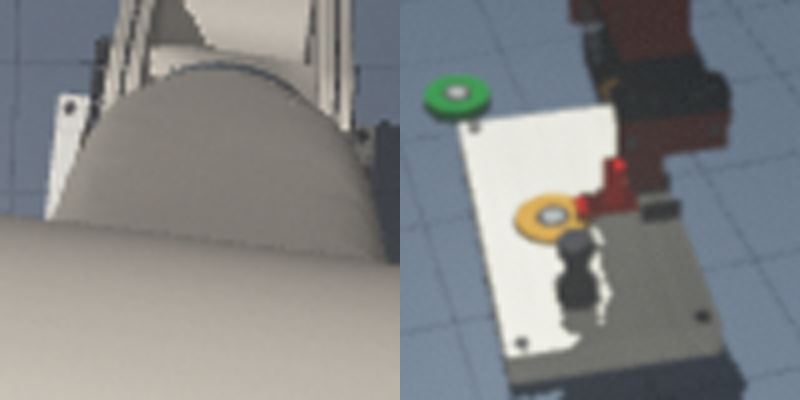

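The keeper's tongue tip now reaches over the disc at (583,207), with the post at (617,180). I'll keep pushing in 1 mm steps until the force rises at the stop.

Request:
move_arm:
  rows:
    - [-1,0.1,0,0,1]
    - [-2,0.2,0,0,1]
    - [-3,0.3,0,0,1]
    - [-3,0.3,0,0,1]

```text
t: 9.32
ee_pos: [547.0, -54.1, 45.2]
orientation: [0.075, 1.56, -0.077]
ft_force: [7.1, -1.4, -4.1]
width: 0.2
```

Request:
move_arm:
  rows:
    - [-1.5,0.1,0,0,1]
    - [-3,0.3,0,0,1]
    - [-3,0.3,0,0,1]

```text
t: 9.7
ee_pos: [546.9, -54.0, 45.4]
orientation: [0.074, 1.554, -0.077]
ft_force: [10.8, 0.1, -9.0]
width: 0.2
```

It holds at x 546.9 while the force rises to 11 N, so this is a hard stop. Now I back off, raise the arm and look.

Request:
move_arm:
  rows:
    - [6,-0.5,0,0,1]
    - [25,-2,0,0,1]
    - [30,-2.5,40,0,1]
    - [30,-2.5,90,0,1]
    - [30,-2.5,140,0,1]
    - [0,50,150,0,1]
    - [-30,110,150,0,1]
    - [-60,170,150,0,1]
    - [-60,220,150,0,1]
    - [-60,250,150,0,1]
    - [-60,250,150,0,1]

```text
t: 11.08
ee_pos: [486.1, 197.3, 195.1]
orientation: [0.071, 1.555, -0.075]
ft_force: [0.2, -0.2, -0.0]
width: 0.5
```

```bash
python3 look.py 7; python3 - <<'E'
from h import *
for n,box in(("top",(225,165,95,60)),("side",(205,180,95,95))):
    im=cv2.imread(f"pics/{n}7.png");x0,y0,w,hh=box
    c=cv2.resize(im[y0:y0+hh,x0:x0+w],None,fx=8,fy=8,interpolation=cv2.INTER_CUBIC);H,S,V=cv2.split(cv2.cvtColor(c,cv2.COLOR_BGR2HSV))
    for nm,mm,z in(("disc",(H>12)&(H<30)&(S>80)&(V>60),26),("post",((H<8)|(H>172))&(S>150)&(V>190),63.5)):
        for q in cv2.findContours(mm.astype(np.uint8),0,2)[0]:
            if cv2.contourArea(q)<150: continue
            (u,v),ax,_=cv2.fitEllipse(cv2.convexHull(q));p=((u+.5)/8-.5+x0,(v+.5)/8-.5+y0);print(n,nm,np.round(p,1),np.round(np.array(ax)/8,1),onz(n,*p,z).round(1))
E
```

```text
11.175 [486.20982391 195.27921706 194.9817889 ] [-0.85467163 -0.92955651 -0.80108896] 0.8342240592642945
top disc [270.6 197.6] [12.7 13.1] [489.8 -46.5  26. ]
top post [272.  185.1] [2.8 2.9] [530.3 -50.3  63.5]
side disc [242.7 224.2] [12.1 18.3] [486.  -51.5  26. ]
side post [257.7 210.6] [2.3 4. ] [526.1 -54.9  63.5]
```

View pics/z7.png

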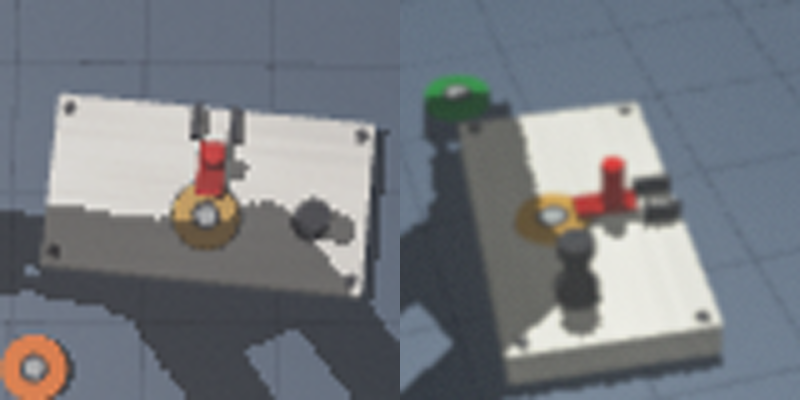

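View pics/top7.png

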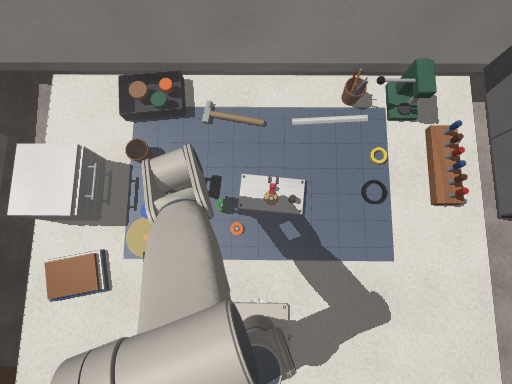

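The mean post position from the two views is (528.2,-52.6); fully in it should be (527.9,-52.3). The disc has not moved, and the setter is still upright. Handing in.

```bash
python3 -c "
from workcell import ctrl
print(ctrl.close_job())"
```

```text
the job is handed in; nothing more can be done
None
```

I pushed the brass disc across the plate with open fingers around it until it dropped into the recess. Then I pushed the keeper's post in to its stop with the shut fingers and handed the job in at about 11 s of the 48 s.

**Keeper:** it held still at the stop while the push rose to about 11 N sideways. The post is within 0.5 mm of its fully-in position, averaged over the two views.

**Disc:** it is centred in the recess in the top view and looks flat in both views. I have no exact height for it. The rough two-view figure was 21.5 mm, against 26 mm expected for its top. The same method read 28.2 mm before the drop, where 34 mm was right, so it reads several mm low; it shows a drop of about 7 mm where 8 mm was expected.

**Other checks:** the two cameras disagree by about 3–5 mm on absolute positions, so I used their mean. The setter is still standing where it was, and nothing else I could see had moved. In the last top picture the arm partly hides the blue pot and the green disc. Contact forces stayed low, about 14 N in total at most.

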